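# Lock a blank in its jig with an L-slot keeper

## Robot

A 6-joint arm with a two-finger parallel gripper is mounted at the origin on a cart in front of the work surface, level with it; the furniture and walls round the work are solid. World frame = base frame: x ahead of the robot, y to its left, z up, the work surface at z = 0. Lengths are in mm, angles in rad, forces in N, time in s.
With the tool pointing down it reaches from about 350 to 950 mm from the base axis. Payload 17.4 kg.
Tool frame: the origin (TCP) lies where the fingers leave the gripper's body, on its centre line; the fingertips stand 84 mm ahead of it and the grasp point (between the pads) lies 65 mm ahead of it (manip.grasp_offset is the distance from the TCP to the grasp point, in mm); z points along the fingers, y is the line along which they close (so a half turn about z gives the same grasp; the last joint's range is limited). The gripper opens to 93 mm and grips with 3 to 60 N. Pads are 15 mm wide; open, the fingers measure 128 mm over their backs; the gripper's body (75 mm by 188 mm) begins 65 mm behind the grasp point.
Start: joints at [1.064, 0.116, 1.442, -0, 1.584, -0.038], TCP at [304.985, 602.177, 302.746] pointing down, gripper open.
Joint ranges: [-2.83, 2.83], [-0.83, 2.19], [0.07, 2.5], [-1.14, 4.28], [0.01, 3], [-2.97, 2.97]. Speed limits (rad/s): [1.89, 1.89, 2.22, 3.14, 3.14, 3.14].

## Interface

Orientations are given as a rotation vector (axis times angle).
In Python, from workcell import manip gives the robot as it stands. Calls block until the motion is done:
- manip.movep(position, orientation): joint-space move of the TCP to a pose.
- manip.move_l(position, attitude=None, feed=150, contact_N=None): straight line of the TCP; attitude=None keeps the orientation; feed is the mean speed in mm/s. With contact_N (N) it stops when the force on the tool has changed by that much, and returns True; else False.
- manip.move_joints(angles): joint-space move.
- manip.set_gripper(opening): finger opening in mm; the grip force is fixed at half the most; returns when the fingers have stopped.
- manip.sleep(seconds).
- manip.solve_ik(position, orientation): joint angles nearest the present ones, or None.
- manip.observe(): the state.
- manip.snapshot(name): name is "scene" or "top" or "wrist"; returns (picture, depth): 420x560x3 uint8, blue, green, red; 420x560 float32, mm along the optical axis (not along the pixel's ray), 0 where there is no reading.
- manip.camera_info(name): a dict with "camera_matrix" (3x3 intrinsics, pixels), "R" (3x3) and "t" (3): a world point X has camera coordinates R X + t; the wrist camera has in their place "mount" (4x4, takes a point from camera to tool coordinates, whose origin is the TCP and whose axes are the flange's). Camera axes: x right, y down, z forward; pixel columns grow to the right and rows downward; lengths in mm; the calibration is good to about 2 mm. A picture is of the moment at which its call begins: read the wrist's pose just before it. camera_info takes no time and is no camera call.
A pose or a line that the arm cannot do raises manip.IKError and nothing moves.
- manip.job_done(): hands the job in; it is judged then, once.
Trained networks look in the newest picture that a camera, given by its name, has taken for a name from the list of things; names that differ only in an ending like _2 or _b are one class to them, and where a whole thing is asked for, a point or a joint stands for the part that bears it (a point fixed in the world has none). Each returns a list of dicts, best first, with "confidence" (0 to 1); they miss things now and then, are a little off and sometimes report something else, mostly with a low value. They report only what shows in the picture. A call takes as long as a camera call.
- manip.recognise(camera, query): "point" ([column, row] in pixels, amid what is visible of it).
The state is a dict: "clock": time; "q": joint angles; "qvel": joint speeds; "effort": joint torques, N m; "eef_pos": TCP position; "eef_rot": TCP orientation; "contact_force": force on the tool from outside, world axes, zero at the start; "ft_torque": the same for the moment, N m; "finger_gap": finger opening in mm; "finger_force": force on a finger pad.
Only numpy, scipy, OpenCV 4.12 (cv2) and the standard library are available. Lean on these libraries where they do the work, as an engineer would, in place of code of your own. Each camera call takes 0.05 s, during which the arm holds its last target. There are 200 camera calls.

## Task

The pentagon blank lies in the fixture jig with its keeper still open. With the fingertips, push the black knob along its L-shaped slot to the corner, then sideways into the short leg right to its end, so that the keeper tongue is locked over the blank. Only push the knob from its sides, do not take it between the fingers, and leave the blank and everything else where it lies.

Things in the scene. Friction and masses are not known exactly. Their poses are not given: they have to be found in the camera images.
- jig: fixture jig fixed to the table, 278 x 178 mm, grey plate (top 30 mm above the table) on a dark base. Origin: centre of the underside. +x runs along the long leg of the slot, from its open end toward the blank; +y is the direction of the short leg; z up. The pin centre runs from (-100, -10) mm [open] to (-30, -10) mm [corner] to (-30, +30) mm [locked]. Slot 20 mm wide, pin 14 mm.
- lock_knob (a point): centre of the black knob, an upright cylinder, diameter 36 mm, 44 to 86 mm above the table; the point is on its axis at 66 mm. It neither turns nor tilts, stays where left, slides with about 3 N. It carries a steel keeper, 38 to 44 mm above the table: a 22 mm wide crosspiece reaching 40 mm to jig -y, then the tongue to jig +x. Above that all its sides are free.
- tongue_tip (a point): free end of the keeper's tongue, at mid thickness; 75 mm in jig +x and 31.5 mm in jig -y from the knob's axis; 41 mm above the table
- slot_corner (a point): where the knob centre (lock_knob) stands when the pin is in the corner of the L; fixed to the jig
- slot_end (a point): where the knob centre (lock_knob) stands when the pin is at the end of the short leg, locked; fixed to the jig
- leg_long (a joint): travel of the knob along the long leg (jig +x), m: 0 at the open end, 0.070 at the corner; starts between 0 and 0.025
- leg_short (a joint): travel of the knob along the short leg (jig +y), m: 0 in the long leg, 0.040 at the locked end; only about 3 mm of play until the corner is reached (slot wall)
- blank: loose dark steel pentagon plate, 117 x 112 x 4 mm, 0.4 kg, lying in the jig between four low locating pins 6 mm in diameter and 6 mm high, a straight edge toward the knob; origin at the centre of its underside. The tongue passes 3.5 mm above it.
- hex_nut: loose dark hexagon nut 24 x 27 x 13 mm, lying on the jig plate beside the slot; origin at the centre of its underside
- hex_bolt: loose dark bolt standing on its head, 19 x 21 x 48 mm, on the jig plate beside the slot; origin at the centre of its underside
- gel_jar: blue jar with a white lid, 78 mm in diameter, 74 mm high, standing on the table; origin at the centre of its underside
- masking_roll: roll of masking tape lying flat, 100 mm in diameter, 24 mm high; origin at the centre of its underside
- magnet: grey welding magnet 23 x 75 x 41 mm standing on the table; origin at the centre of its underside
- mug: white enamel mug 83 x 111 x 80 mm; origin at the centre of its underside

How it is judged (in metres and radians):
On the way, in this order (a step that is already met when the one before it is completed fails the run):
1. the knob has been pushed along the long leg to the corner (value of joint leg_long above 0.064 m and value of joint leg_short below 0.02 m).
2. the knob has been pushed to the end of the short leg (value of joint leg_short above 0.035 m), for 0.2 s.
At the end, for the whole second after the job is handed in: the knob stands at the end of the short leg (within 5 mm) with the tongue over the blank, at rest, and the blank still lies flat in its nest (moved less than 12 mm) (value of joint leg_long above 0.064 m and value of joint leg_short above 0.035 m and not (velocity of joint leg_short above 0.005 m/s) and not (velocity of joint leg_short below -0.005 m/s) and distance of blank from where it was at the start of the episode below 0.012 m and angle between blank's own z axis and vertical below 0.05 rad and linear speed of blank below 0.01 m/s); the robot touches nothing.
It fails at once if the blank is shifted out of place or lifted (by 12 mm or more) (distance of blank from where it was at the start of the episode above 0.012 m).
It fails at once if the knob is taken between the fingers instead of being pushed from a side (horizontal distance between the grasp point and lock_knob below 0.015 m and z of the grasp point in the frame of lock_knob below 0.025 m).
It fails at once if a loose thing beside the work (nut, bolt, jar, tape roll, magnet, mug) is moved by more than 20 mm or knocked over (distance of any of hex_nut, hex_bolt, gel_jar, masking_roll, magnet, mug from where it was at the start of the episode above 0.02 m or angle between any of hex_nut, hex_bolt, gel_jar, masking_roll, magnet, mug's own z axis and vertical above 0.5 rad).
It also fails if it takes over 38 s, if anything falls off the work surface, if the arm or the gripper's body presses on something with over 40 N, if the wrist force passes 120 N, or if a joint passes its speed limit or range.

## Working session

There is one attempt and no reset: what is moved stays moved. The work goes in short steps, each a Python script; the robot and the scene stay as the last script left them, time stands still between calls to the robot, and variables do not carry over. Pictures are saved under pics/ and viewed, at most 10 in all, crops included, and the job is handed in when it is done.

```bash
mkdir -p pics
cat > h.py <<'E'
import numpy as np, cv2
from workcell import manip
from scipy.spatial.transform import Rotation as Rn
def world(cam,px,depth=None,z=None):
    c=manip.camera_info(cam);K=c["camera_matrix"];R=np.array(c["R"]);t=np.array(c["t"])
    d=np.linalg.inv(K)@np.array([px[0],px[1],1.])
    o=-R.T@t; r=R.T@d
    s=depth if z is None else (z-o[2])/r[2]
    return o+r*s
E
python3 - <<'E'
from h import *
for n in("top","scene"):
    p,d=manip.snapshot(n);cv2.imwrite(f"pics/{n}0.png",p);np.save(f"{n}0.npy",d)
    for q in("lock_knob","jig","blank","hex_nut","hex_bolt","gel_jar","masking_roll","magnet","mug"):
        for r in manip.recognise(n,q)[:2]:
            x,y=r["point"];dd=d[int(y),int(x)]
            print(n,q,np.round(r["point"]),round(r["confidence"],2),np.round(world(n,(x,y),dd)))
print(manip.observe()["eef_rot"],manip.observe()["clock"])
E
```

```text
top lock_knob [287. 233.] 0.85 [535. -25.  28.]
top jig [273. 214.] 0.86 [590.  13.   7.]
top hex_nut [397. 264.] 0.54 [ 446. -313.   69.]
top hex_nut [254. 237.] 0.39 [526.  65.  29.]
top hex_bolt [262. 246.] 0.4 [499.  45.  34.]
top gel_jar [395. 263.] 0.92 [ 451. -306.   74.]
top gel_jar [289. 235.] 0.56 [529. -30.  43.]
top masking_roll [404. 172.] 0.87 [ 704. -367.   -0.]
top magnet [156. 274.] 0.73 [430. 326.  38.]
top mug [165. 151.] 0.65 [762. 303.  55.]
top mug [275. 211.] 0.48 [596.   7.  29.]
scene lock_knob [254. 228.] 0.96 [508. -21.  82.]
scene jig [276. 219.] 0.86 [596.  -7.  28.]
scene blank [291. 191.] 0.58 [679.  23.  36.]
scene hex_nut [230. 212.] 0.58 [537.  86.  28.]
scene gel_jar [345. 338.] 0.74 [ 436. -326.   74.]
scene gel_jar [273. 219.] 0.2 [601.  10.  11.]
scene masking_roll [413. 286.] 0.72 [ 674. -336.   -0.]
scene masking_roll [255. 226.] 0.24 [512. -21.  85.]
scene magnet [130. 186.] 0.81 [424. 317.  37.]
scene mug [238. 125.] 0.83 [739. 265.  72.]
scene mug [255. 226.] 0.68 [512. -21.  84.]
[-7.29694060e-01 -3.05567510e+00  2.74282212e-05] 1.0
```

View pics/top0.png

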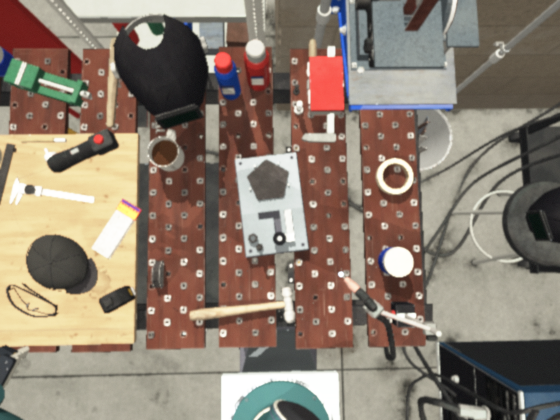

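View pics/scene0.png

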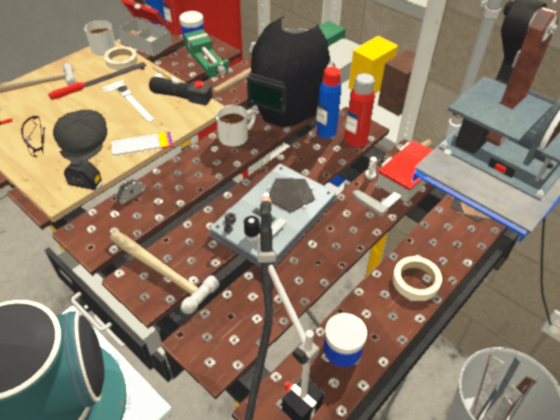

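The top view shows the jig around (272,205), with the blank at (269,181), the knob at (280,239) and the nut and bolt at about (253,240). A dark rod or arm at (345,278)–(435,330) may reach above the table, so I'll check its height and the jig pose.

Run:
```python
from h import *
d=np.load("top0.npy")
for n,p in dict(c1=(237,158),c2=(297,153),c3=(308,248),c4=(249,256)).items(): print(n,np.round(world("top",p,z=30)))
print("knob",world("top",(280,239),z=86))
ds=np.load("scene0.npy")
for p in [(266,200),(266,235),(265,258),(290,310),(305,350),(300,400),(262,300)]:
    print(p,np.round(world("scene",p,ds[p[1],p[0]])))
for p in [(345,276),(365,298),(390,315),(430,328),(389,340),(290,265),(290,300)]:
    print(p,np.round(world("top",p,d[p[1],p[0]])))
print(manip.camera_info("wrist")["mount"])
# tall things around the jig
pts=[(np.round(world("top",(u,v),d[v,u]))) for v in range(130,345,4) for u in range(180,360,4) if d[v,u]>0]
P=np.array(pts);P=P[P[:,2]>60];print(P[np.argsort(P[:,0])][:60])
```

```text
c1 [745. 110.  30.]
c2 [757. -57.  30.]
c3 [492. -82.  30.]
c4 [474.  79.  30.]
knob [517.58582663  -5.04787977  86.        ]
(266, 200) [ 410. -154.  339.]
(266, 235) [ 375. -187.  310.]
(265, 258) [ 354. -205.  287.]
(290, 310) [ 328. -282.  250.]
(305, 350) [ 303. -335.  226.]
(300, 400) [ 299. -337.   53.]
(262, 300) [ 426. -123.   -1.]
(345, 276) [ 413. -186.    4.]
(365, 298) [ 398. -164.  344.]
(390, 315) [ 350. -235.  260.]
(430, 328) [ 315. -331.  230.]
(389, 340) [ 271. -263.  144.]
(290, 265) [ 400.  -67. -875.]
(290, 300) [354. -30.  28.]
[[ 7.47893633e-05 -9.59728757e-01 -2.80928297e-01  7.80318159e+01]
 [ 9.99999863e-01 -7.35271953e-05  5.17411447e-04 -1.90759966e+00]
 [-5.17230515e-04 -2.80928298e-01  9.59728620e-01 -8.25854304e+01]
 [ 0.00000000e+00  0.00000000e+00  0.00000000e+00  1.00000000e+00]]
[[ 404. -150.  330.]
 [ 412. -142.  329.]
 [ 413. -149.  336.]
 [ 419. -136.  324.]
 [ 420. -150.  332.]
 [ 420. -143.  330.]
 [ 427. -144.  324.]
 [ 427. -136.  323.]
 [ 434. -130.  312.]
 [ 442. -122.  311.]
 [ 500.   47.   79.]
 [ 510.    5.   83.]
 [ 510.   -5.   85.]
 [ 510.  -15.   85.]
 [ 520.  -15.   87.]
 [ 520.    5.   84.]
 [ 520.   -5.   85.]
 [ 530.  -16.   81.]
 [ 531.    5.   82.]
 [ 531.   -5.   84.]]
```

```bash
cat >> h.py <<'E'
def rot(yaw):
    jx=np.array([np.cos(yaw),np.sin(yaw),0]);jy=np.array([-jx[1],jx[0],0])
    return jx,jy,Rn.from_matrix(np.c_[jy,jx,[0,0,-1]]).as_rotvec()
def wshot(name):
    s=manip.observe();p,d=manip.snapshot("wrist");cv2.imwrite(name,p)
    c=manip.camera_info("wrist");T=np.eye(4);T[:3,:3]=Rn.from_rotvec(s["eef_rot"]).as_matrix();T[:3,3]=s["eef_pos"]
    M=T@np.array(c["mount"]);K=np.array(c["camera_matrix"])
    v,u=np.indices(d.shape);r=np.stack([u,v,np.ones_like(u)],-1)@np.linalg.inv(K).T
    P=(r*d[...,None])@M[:3,:3].T+M[:3,3];P[d<=0]=np.nan
    return p,P
E
python3 - <<'E'
from h import *
jx,jy,o=rot(np.radians(6))
g=np.array([560,0,300.])
print(manip.solve_ik(g,o))
manip.movep(g,o)
p,P=wshot("pics/w1.png");np.save("w1.npy",P)
print(manip.observe()["clock"])
k=(P[...,2]>80)&(P[...,2]<92); n,l,st,c=cv2.connectedComponentsWithStats(k.astype(np.uint8))
for i in range(1,n):
    if st[i,4]>200: Q=P[l==i];print(st[i],np.nanmean(Q,0),np.nanmin(Q,0),np.nanmax(Q,0))
pl=(P[...,2]>25)&(P[...,2]<35); Q=P[pl][:,:2].astype(np.float32);print(cv2.minAreaRect(Q),Q.min(0),Q.max(0))
for q in("lock_knob","hex_nut","hex_bolt","blank"):
    for r in manip.recognise("wrist",q)[:1]: u,v=map(int,r["point"]);print(q,u,v,r["confidence"],P[v,u])
E
```

```text
[-4.55514654e-02 -1.34627021e-01  1.69492480e+00 -4.44089210e-16
  1.58129487e+00 -1.50271221e-01]
3.3833
[227 183  34  33 858] [518.61903604  -3.72797186  86.00817929] [500.86543966 -22.25551764  80.00803542] [535.91327333  12.57719958  88.68033385]
((565.5740966796875, 20.21142578125), (572.907470703125, 522.5919189453125), 29.661579132080078) [ 293.69565 -324.13113] [941.81226 178.90524]
lock_knob 253 211 0.87 [529.61191667 -15.7301373   85.69037808]
hex_nut 248 129 0.6 [513.45577496  66.58173864  43.12618455]
hex_bolt 232 142 0.58 [500.93227421  52.57992977  71.41340227]
blank 382 178 0.84 [677.95572831  26.33370921  34.09007097]
```

View pics/w1.png

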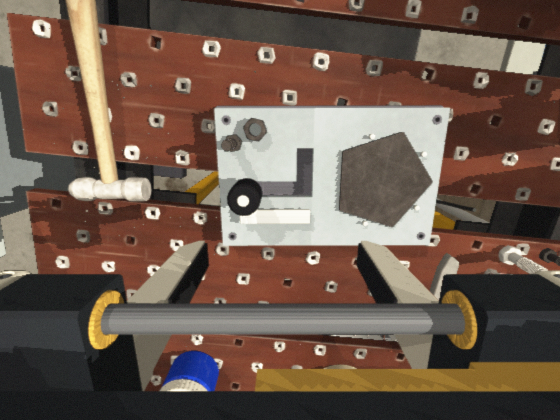

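The wrist view shows the knob at (244,197), the bolt and nut at (232,142)/(256,129) and the blank at (385,180). The jig edges are parallel to the image, so a yaw of about 6° holds. Next I'll check the corners and push along the long leg.

Run:
```python
from h import *
P=np.load("w1.npy")
for p in [(219,111),(445,111),(224,242),(432,242)]: print(p,np.round(P[p[1],p[0]],1))
a,b=P[111,219],P[111,445]; yaw=np.arctan2(b[1]-a[1],b[0]-a[0]);print("yaw",np.degrees(yaw))
jx,jy,o=rot(np.radians(6))
k=np.array([518.4,-4.5,0]);Z=np.array([0,0,1.])
manip.set_gripper(0)
manip.movep(k-60*jx+Z*230,o)
manip.move_l(k-60*jx+Z*138,feed=100)
c=manip.move_l(k-30*jx+Z*138,feed=30,contact_N=2.5)
s=manip.observe();print(c,(s["eef_pos"]-k)@jx,s["contact_force"],s["finger_gap"],s["clock"])
```

```text
(219, 111) [477.5  82.6  30.5]
(445, 111) [736.1 110.1  29.5]
(224, 242) [491.1 -79.4  29.5]
(432, 242) [782.5 -63.3  -5.4]
yaw 6.074683488841309
True -31.79578720174648 [-0.69008664 -0.3148602   0.26954567] 0.49881566970309754 7.5417
```

Run:
```python
from h import *
jx,jy,o=rot(np.radians(6))
k=np.array([518.4,-4.5,0]);Z=np.array([0,0,1.])
def rep(c):
    s=manip.observe();print(c,(s["eef_pos"]-k)@jx,(s["eef_pos"]-k)@jy,s["contact_force"],s["clock"])
rep(manip.move_l(k+48*jx+Z*138,feed=35,contact_N=18))
s=manip.observe()
p=np.array(s["eef_pos"])
manip.move_l(p-30*jx,feed=100)
manip.move_l(p-30*jx+Z*100,feed=150)
manip.move_l(p-25*jx-80*jy+Z*160,feed=150)
q,P=wshot("pics/w2.png")
m=(P[...,2]>80)&(P[...,2]<92); n,l,st,c=cv2.connectedComponentsWithStats(m.astype(np.uint8))
for i in range(1,n):
    if st[i,4]>200: Q=P[l==i]-k;print(st[i],Q.min(0),Q.max(0),(Q@jx).min(),(Q@jx).max(),(Q@jy).min(),(Q@jy).max())
rep(0)
```

```text
True 38.555725164252294 0.030369147519603956 [-16.56838743  -1.57354878  12.13077953] 9.35
[ 323  102   36   38 1084] [ 49.94001317 -10.72493035  80.52412513] [84.81131759 24.43572519 88.69328803] 50.54153429434651 84.92212544230462 -17.674385937615497 16.951223413043486
0 13.393471680707297 -79.41331565529138 [-0.11067521 -0.30006731 -0.30083102] 11.4833
```

View pics/w2.png

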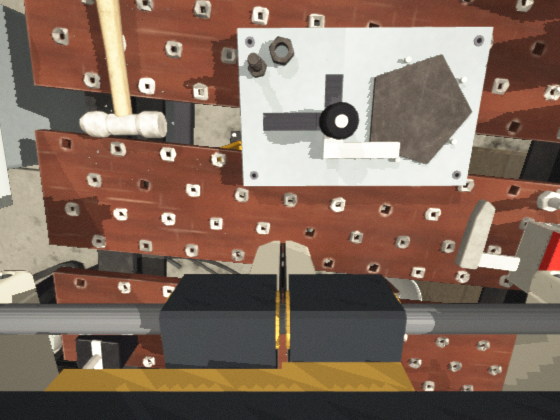

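The knob is in the corner: it hit a hard stop there, and at (340,121) it lines up with the short leg at (334,90). The nut, bolt and blank are undisturbed. Next is the sideways push.

Run:
```python
from h import *
jx,jy,o=rot(np.radians(6))
k=np.array([518.4,-4.5,0])+68*jx;Z=np.array([0,0,1.])
def rep(c):
    s=manip.observe();print(c,(s["eef_pos"]-k)@jx,(s["eef_pos"]-k)@jy,s["contact_force"],s["clock"])
manip.move_l(k-50*jy+Z*220,o)
manip.move_l(k-50*jy+Z*138,feed=100)
rep(manip.move_l(k-22*jy+Z*138,feed=30,contact_N=2.5))
rep(manip.move_l(k+24*jy+Z*138,feed=35,contact_N=20))
manip.sleep(.3)
p=np.array(manip.observe()["eef_pos"])
manip.move_l(p-35*jy,feed=100)
manip.move_l(p-35*jy+Z*160,feed=150)
q,P=wshot("pics/w3.png")
m=(P[...,2]>80)&(P[...,2]<92); n,l,st,c=cv2.connectedComponentsWithStats(m.astype(np.uint8))
for i in range(1,n):
    if st[i,4]>200: Q=P[l==i]-k;print(st[i],(Q@jx).min(),(Q@jx).max(),(Q@jy).min(),(Q@jy).max())
rep(0)
```

```text
False 0.00936255105710826 -22.100603623416166 [-0.45468094 -1.39897848  1.33775722] 14.35
True -0.0710013431126133 17.20167236996741 [  1.35306918 -15.40176265   3.12242211] 15.425
[ 267  124   35   37 1013] -16.82507375540578 16.950451044285895 22.265493325980536 57.25948617020474
0 -0.29306795017696485 -18.001697442568027 [-0.93418171  0.584705    0.01578691] 17.5
```

View pics/w3.png

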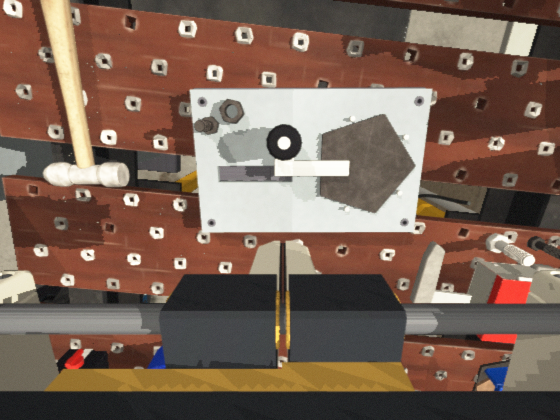

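The knob, at (284,142), moved 40 mm to a hard stop. The tongue lies over the blank at (335,168), and nothing else has moved.

```bash
python3 -c "
from workcell import manip
print(manip.job_done())"
```

```text
the job is handed in; nothing more can be done
None
```

I pushed the knob to the corner and then 40 mm into the short leg to its hard stop; the last picture shows the tongue over the blank and the blank, nut and bolt in place, and the job is handed in (about 18 s on the clock; the hand-in call returned no verdict).

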